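# Set up the banding wheel

## Task

Get the banding wheel ready for decorating: first set the tall terracotta beaker down gently, upright and centred, on the machine's round raised wheel head and let go of it, then turn the machine's selector knob until its pointer clicks into the position marked with three dots. Leave the dish, the brush pot and the wooden rib where they are.

Things in the scene. Friction and masses are not known exactly. Their poses are not given: they have to be found in the camera images.
- beaker: Loose open terracotta beaker, 80 mm tall, standing upright on the table; round, outer diameter 60 mm from 20 mm height up to the rim, narrowing below to a 48 mm foot; wall 4.5 mm, about 0.18 kg. Taller and narrower than the dish. Origin: centre of its underside, z up.
- wheel: The banding wheel machine, fixed to the table: grey box 140 mm (its x) by 320 mm (its y), top at 50 mm, seen at an unknown position and turn about the vertical (within 0.35 rad). On its +y half stands the wheel head, on its -y half the selector knob, 170 mm apart. Origin: centre of its underside on the table; x points away from the robot at zero turn.
- head_top (a point): Centre of the top face of the wheel head: a fixed bare aluminium disc, 90 mm diameter, 12 mm thick, flat with fine turned circles, on a 36 mm stem; its top is 85 mm above the table. It does not turn. Axes as wheel.
- selector (a joint): Angle of the selector knob in rad, growing clockwise seen from above; five click positions 0.524 rad (30 degrees) apart: 0 = off (short white bar), 0.524 = one dot, 1.047 = two dots, 1.571 = three dots, 2.094 = four dots. Stops just outside 0 and 2.094. It starts at off, one or two dots. A spring detent (about 0.1 N m) pulls it to the nearest position.
- selector_grip (a point): On the knob's vertical axis, 34 mm above the machine's top (84 mm above the table): a good height for the TCP. The knob is a black plastic round skirt, 44 mm diameter and 9 mm high, with an upright grip bar on it, 42 mm long, 14 mm wide, from 9 to 45 mm above the machine's top. Turns with the knob: its x axis lies along the bar towards the pointer end (small nose and a white line on top), z up.
- mark_three (a point): The middle one of the three white dots on the machine's top that mark the wanted position, 44 mm from the knob's axis. The marks (bar, one, two, three, four dots, each row of dots running outward) fan round the far (+x) side of the knob, clockwise from above; dots 7 mm wide, 10 mm apart. Axes as wheel.
- dish: Bystander: loose low terracotta dish, 92 mm across, 45 mm tall, near the beaker (the two may swap places). Origin: centre of its underside.
- brush_pot: Bystander: loose terracotta pot, 76 mm across, 95 mm tall, with three brushes standing in it up to 190 mm. Origin: centre of its underside.
- rib: Bystander: loose flat wooden potter's rib, about 98 by 56 mm, 8 mm thick, lying to the left of the machine. Origin: in its underside near the middle.
Things that resemble listed ones, but are neither listed nor needed, are in the scene too. Leave any purple look-alike of the beaker alone.

How it is judged:
By the outcome, as a careful person would: the job done as asked, in the order asked, and still so for the second after the job is handed in, with the robot touching nothing.
It also fails if it takes over 51 s, if anything falls off the work surface, if the arm or the gripper's body presses on something with over 40 N, if the wrist force passes 120 N, or if a joint passes its speed limit or range.

## Robot

A 7-joint arm with a two-finger parallel gripper is mounted at the origin on the work surface. World frame = base frame: x ahead of the robot, y to its left, z up, the work surface at z = 0. Lengths are in mm, angles in rad, forces in N, time in s.
With the tool pointing down it reaches from about 425 to 975 mm from the base axis. Payload 16.7 kg.
Tool frame: the origin (TCP) lies between the finger pads, 19 mm behind the fingertips; this is the grasp point; z points along the fingers, y is the line along which they close (so a half turn about z gives the same grasp; the last joint's range is limited). The gripper opens to 85 mm and grips with 20 to 120 N. Pads are 22 mm wide; open, the fingers measure 114 mm over their backs; the gripper's body (76 mm by 85 mm) begins 54 mm behind the grasp point. The pads swing forward as they close: fully open they stand 13 mm farther back than shut.
Start: joints at [-1.482, 0.426, 0.074, 1.606, -0.034, 1.111, -0.067], TCP at [159.671, 655.807, 250.002] pointing down, gripper open.
Joint ranges: [-2.85, 2.85], [-0.5, 2.14], [-1.23, 1.37], [0.21, 2.46], [-1.02, 4.16], [0.16, 2.05], [-2.73, 2.73]. Speed limits (rad/s): [1.89, 1.89, 2.39, 2.39, 3.01, 3.01, 3.01].

## Interface

Orientations are given as a unit quaternion [x, y, z, w].
In Python, from workcell import ctrl, get_image, ticket gives the robot as it stands. The module is installed in compiled form; this text tells all that it offers.
- The arm moves only by the shell command python3 -m creep 'ROWS' [FORCE]. ROWS is JSON, a list that holds one entry, the list of rows, each a list of 7 numbers: the shift along the tool's x, y, z in units of 150 mm (1.0 is 150 mm), then the turn, a rotation vector about the tool's x, y, z in units of pi/2 rad (1.0 is pi/2 rad), then the opening, from -1 (shut) to 1 (fully open). A call has 1 to 20 rows; each row is the pose to reach, as a shift and turn from the pose commanded when the call began, along the tool's axes at that moment; what a row does not reach only later rows make up. A row lasts 1/10 s, in which the tool goes at most 50 mm and 8.59 degrees, less where a joint would pass 70% of its speed; a pose out of reach is approached as far as the arm can. A call with a number of a shift or a turn outside -1 to 1 is refused whole. A call with a gripper value outside its range is refused whole. The fingers move at their own pace and stop on an object; FORCE is the grip in N (left out, the last holds). Time passes only in rows, so rows that repeat a pose let the fingers close. It gives the time, the measured TCP pose, the force, the opening and the grip force at its end, in the units of the state.
- ctrl.get_state(): the state, without advancing time (a new reading comes with each control period).
- get_image(name): name is "scene" or "top" or "wrist"; returns a dict with "img" (384x512x3 uint8, blue, green, red), "mtx" (3x3 intrinsics, pixels), "rvec" (rotation vector, rad) and "tvec" (3), from world to camera coordinates, as OpenCV has them. Camera axes: x right, y down, z forward; pixel columns grow to the right and rows downward; lengths in mm; the calibration is good to about 2 mm. A picture is of the moment at which its call begins. There is no depth.
- ticket.close_job(): hands the job in; it is judged then, once.
The state is a dict: "clock": time; "q": joint angles; "joint_vel": joint speeds; "tau": joint torques, N m; "tcp_pos": TCP position; "orientation": TCP orientation; "wrist_force": force on the tool from outside, world axes, zero at the start; "wrist_torque": the same for the moment, N m; "width": finger opening in mm; "grip_force": force on a finger pad.
Only numpy, scipy, OpenCV 4.12 (cv2) and the standard library are available. Lean on these libraries where they do the work, as an engineer would, in place of code of your own. Each camera call takes 0.05 s, during which the arm holds its last target. There are 200 camera calls.

## Working session

There is one attempt and no reset: what is moved stays moved. The work goes in short steps, Python scripts to look and compute and a shell command to move; the robot and the scene stay as the last step left them, time stands still between calls to the robot, and variables do not carry over. Pictures are saved under pics/ and viewed, at most 11 in all, crops included, and the job is handed in when it is done.

```bash
mkdir -p pics; cat > h.py <<'E'
import numpy as np, cv2, pickle
from scipy.spatial.transform import Rotation as R
from workcell import ctrl, get_image, ticket
def snap(n,fn):
    d=get_image(n); cv2.imwrite(f'pics/{fn}.png',d['img']); pickle.dump(d,open(f'pics/{fn}.pkl','wb')); return d
def load(fn): return pickle.load(open(f'pics/{fn}.pkl','rb'))
def ray(d,uv):
    M=cv2.Rodrigues(np.array(d['rvec'],float))[0]; t=np.array(d['tvec'],float).ravel()
    r=M.T@np.linalg.inv(d['mtx'])@np.array([uv[0],uv[1],1.]); return -M.T@t, r/np.linalg.norm(r)
def atz(d,uv,z):
    c,r=ray(d,uv); return c+r*(z-c[2])/r[2]
def tri(*obs):
    A=np.zeros((3,3));b=np.zeros(3)
    for d,uv in obs:
        c,r=ray(d,uv);P=np.eye(3)-np.outer(r,r);A+=P;b+=P@c
    p=np.linalg.solve(A,b); return p
def proj(d,p): return cv2.projectPoints(np.array(p,float).reshape(-1,3),np.array(d['rvec'],float),np.array(d['tvec'],float),d['mtx'],None)[0].reshape(-1,2)
E
python3 - <<'E'
from h import *
a=snap('scene','s0');b=snap('top','t0');c=snap('wrist','w0')
cv2.imwrite('pics/all0.png',cv2.resize(np.vstack([np.hstack([a['img'],b['img']])]),(800,300)))
for d in(a,b,c): print(ray(d,(256,192)))
print(ctrl.get_state())
E
```

```text
(array([1802.47340868, -347.04863107, 1032.69428728]), array([-0.7930787 ,  0.23338132, -0.56263605]))
(array([4.11843641e+02, 1.76747810e-01, 1.38483124e+03]), array([ 0.04793823,  0.01780641, -0.99869157]))
(array([ 90.64570014, 672.55520464, 372.55084066]), array([ 0.27580705, -0.07892428, -0.95796734]))
{'clock': 0.15, 'q': array([-1.48151196,  0.42658522,  0.07387507,  1.60644022, -0.03412373,
        1.11081918, -0.06708213]), 'joint_vel': array([ 0.00181059, -0.00222435,  0.00035636, -0.00125389, -0.00021549,
        0.00113845, -0.000281  ]), 'tau': array([ 3.45165965e-03, -9.50329471e+01,  3.76334757e+00, -4.63760984e+01,
        1.94203947e-02,  7.88580714e-03, -3.00341810e-05]), 'tcp_pos': array([159.6071774 , 655.55477673, 249.48283245]), 'orientation': array([ 1.19129206e-01,  9.92878636e-01, -4.95026091e-04, -3.44179900e-05]), 'wrist_force': array([ 0.30553307, -0.25978342, -0.36179813]), 'wrist_torque': array([-0.00280032,  0.02004469,  0.00847264]), 'grip_force': 0.0, 'width': 85.48243324169843}
```

View pics/s0.png

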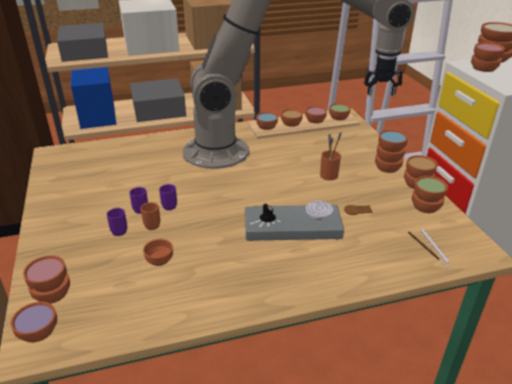

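View pics/t0.png

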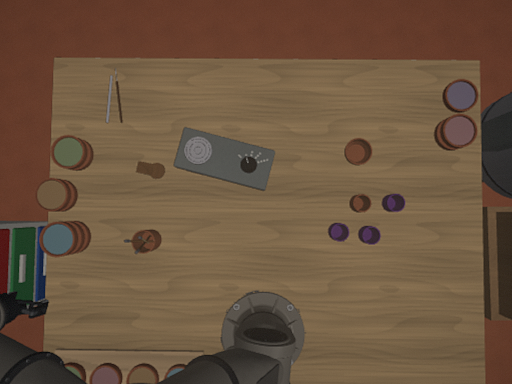

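Scene: the machine is at about (293,222), with the knob at (267,214) and the wheel head at (319,209). 
Candidates for the beaker, as scene / top pixels:
- terracotta beaker: (151,216) / (360,203)
- three purple look-alikes: (139,200), (168,197), (117,222) / (369,235), (339,232), (393,203)
- low dish: (158,252) / (357,152)
- brush pot: (330,165) / (147,240)
- bowl stacks at the edges

I choose the tall, narrow terracotta one and check it in a close crop.

```bash
python3 - <<'E'
from h import *
a=load('s0');b=load('t0')
def crop(d,x,y,w,h,W,H): return cv2.resize(d['img'][y:y+h,x:x+w],(W,H),interpolation=cv2.INTER_CUBIC)
g=np.vstack([np.hstack([crop(b,320,190,80,60,400,300),crop(a,100,170,80,60,400,300)]),np.hstack([crop(b,170,115,110,82,400,300),crop(a,235,190,120,60,400,300)])])
cv2.imwrite('pics/c0.png',g); print(b['mtx'],a['mtx'][0,0])
for uv,z in [((360,203),80),((339,232),80),((369,235),80),((393,203),80),((357,152),45),((198,150),85),((248,164),95),((147,240),95)]: print(uv,atz(b,uv,z).round(0))
E
```

```text
[[401.51742456   0.         259.89582136]
 [  0.         401.51742456 191.14394178]
 [  0.           0.           1.        ]] 489.6311635550174
(360, 203) [ 442. -314.   80.]
(339, 232) [ 348. -246.   80.]
(369, 235) [ 339. -343.   80.]
(393, 203) [ 443. -421.   80.]
(357, 152) [ 614. -313.   45.]
(198, 150) [609. 214.  85.]
(248, 164) [564.  50.  95.]
(147, 240) [316. 371.  95.]
```

View pics/c0.png

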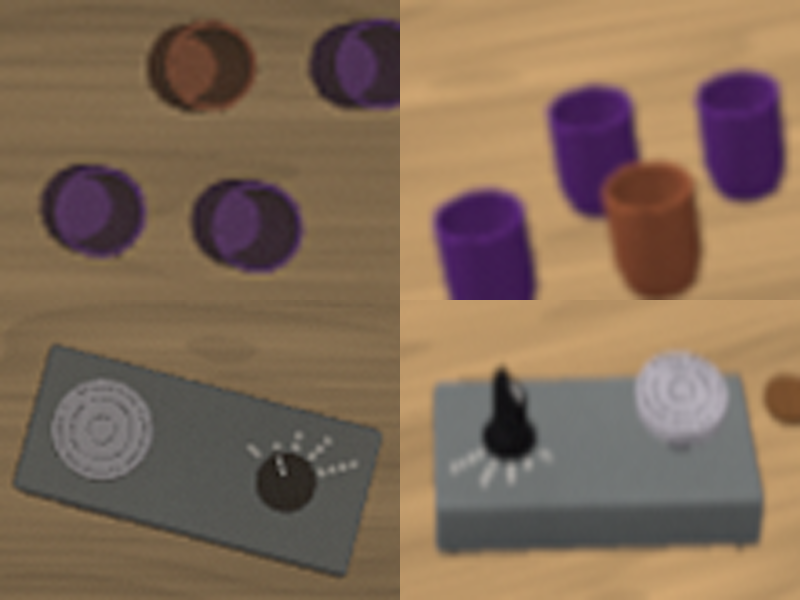

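The top-left and top-right crops show a single tall terracotta beaker (about (360,203) in top, (151,216) in scene). It is clear of the three purple ones and is clearly not the low dish. The bottom crops show the head centre at about (198,150), the knob at (248,164) and the pointer at one dot. Next I move out past the machine.

```bash
python3 -m creep '[[[-0.47,-0.32,0,0,0,0,1],[-0.95,-0.64,0,0,0,0,1],[-0.95,-0.64,0,0,0,0,1],[-0.95,-0.64,0,0,0,0,1]]]' 40
python3 -m creep '[[[-0.95,-0.64,0,0,0,0,1],[-0.95,-0.64,0,0,0,0,1],[-0.95,-0.64,0,0,0,0,1],[-0.95,-0.64,0,0,0,0,1]]]'
python3 -m creep '[[[-0.95,-0.64,0,0,0,0,1],[-0.95,-0.64,0,0,0,0,1],[-0.95,-0.64,0,0,0,0,1],[-0.95,-0.64,0,0,0,0,1],[-0.95,-0.64,0,0,0,0,1],[-0.95,-0.64,0,0,0,0,1],[-0.95,-0.64,0,0,0,0,1]]]'
python3 -c "
from h import *
snap('wrist','w1')"
python3 -m creep '[[[-0.95,-0.64,0,0,0,0,1],[-0.95,-0.64,0,0,0,0,1],[-0.95,-0.64,0,0,0,0,1],[-0.95,-0.64,0,0,0,0,1],[-0.95,-0.64,0,0,0,0,1],[-0.95,-0.64,0,0,0,0,1],[-0.95,-0.64,0,0,0,0,1]]]'
python3 -c "
from h import *
d=snap('wrist','w2');e=load('w1');cv2.imwrite('pics/w12.png',cv2.resize(np.hstack([e['img'],d['img']]),(800,300)))"
```

```text
clock: 0.55
tcp_pos: [279.0, 525.0, 250.1]
orientation: [0.121, 0.993, -0.001, 0.001]
wrist_force: [-0.3, -0.3, -0.1]
width: 85.2
grip_force: 0.0
clock: 0.95
tcp_pos: [394.2, 397.7, 250.1]
orientation: [0.121, 0.993, -0.0, 0.0]
wrist_force: [0.7, 1.1, -0.3]
width: 85.3
grip_force: 0.0
clock: 1.65
tcp_pos: [506.1, 275.9, 249.9]
orientation: [0.118, 0.993, 0.0, -0.0]
wrist_force: [-0.2, 0.4, 0.2]
width: 85.5
grip_force: 0.0
clock: 2.4
tcp_pos: [621.8, 149.7, 249.9]
orientation: [0.118, 0.993, 0.0, -0.0]
wrist_force: [0.3, 0.2, 0.7]
width: 85.5
grip_force: 0.0
```

View pics/w12.png

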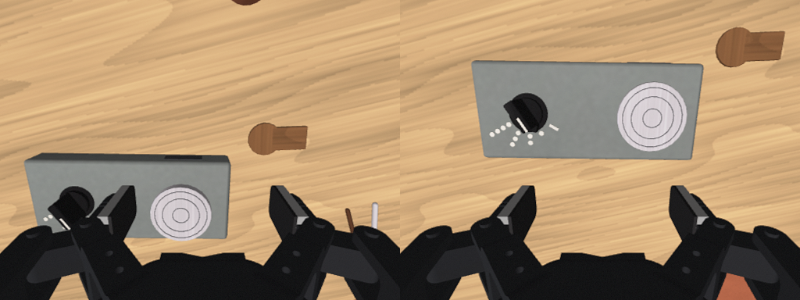

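w1 (left) and w2 (right) show the head disc at full-resolution pixels of about (232,275) and (323,148). The knob is at about (90,262) and (162,145). Now I measure by segmentation.

```bash
python3 - <<'E'
from h import *
obs=[]
for fn,g in(('w1',(232,275)),('w2',(323,148)),('t0',(198,150))):
    d=load(fn);im=d['img'].astype(int);mx=im.max(2);mn=im.min(2)
    m=((mn>(150 if fn!='t0' else 115))&(mx-mn<45)).astype(np.uint8)
    m=cv2.morphologyEx(m,cv2.MORPH_CLOSE,np.ones((5,5),np.uint8))
    n,l,s,c=cv2.connectedComponentsWithStats(m)
    k=l[g[1],g[0]]
    cn=max(cv2.findContours((l==k).astype(np.uint8),cv2.RETR_EXTERNAL,cv2.CHAIN_APPROX_NONE)[0],key=len)
    e=cv2.fitEllipse(cv2.convexHull(cn));print(fn,k,s[k],e,atz(d,e[0],85));obs.append((d,e[0]))
print('tri w',tri(*obs[:2]),'tri all',tri(*obs),'w2+t',tri(*obs[1:]))
d=load('w2');im=d['img']
m=(im.min(2)>150).astype(np.uint8);n,l,s,c=cv2.connectedComponentsWithStats(m)
for i in range(1,n):
    if s[i][4]>3 and 100<c[i][0]<215 and 100<c[i][1]<210: print(c[i].round(1),s[i][4],atz(d,c[i],50).round(1),atz(d,c[i],95).round(1))
cv2.imwrite('pics/k.png',cv2.resize(im[90:210,95:225],(650,600),interpolation=cv2.INTER_CUBIC))
E
```

```text
w1 1 [ 192  240   79   69 4254] ((230.8527069091797, 273.8246765136719), (68.23458099365234, 78.91091918945312), 96.45588684082031) [607.53703882 218.67975596  85.        ]
w2 1 [ 278  105   90   89 6263] ((322.2961120605469, 149.07131958007812), (86.62834167480469, 91.7619400024414), 50.07950973510742) [607.74659844 218.23032704  85.        ]
t0 2 [185 137  26  26 532] ((197.76263427734375, 149.89076232910156), (25.96479034423828, 26.216876983642578), 112.62468719482422) [609.74281677 214.91665333  85.        ]
tri w [607.95680277 218.42778423  84.184892  ] tri all [609.58952851 217.40954178  80.94226031] w2+t [611.78898176 219.64438435  67.2100051 ]
[156.  159.9] 70 [582.6  39.3  50. ] [578.4  57.   95. ]
[135.2 161.2] 84 [578.4  15.8  50. ] [574.9  36.8  95. ]
[196.4 162.8] 57 [596.4  82.8  50. ] [590.3  94.4  95. ]
[124.4 167.6] 38 [582.6   1.3  50. ] [578.4  24.3  95. ]
[150.8 169.9] 38 [592.1  29.7  50. ] [586.6  48.7  95. ]
[180.5 170.2] 40 [600.4  62.6  50. ] [593.8  77.   95. ]
[117.5 171.8] 41 [585.3  -8.1  50. ] [580.8  16.2  95. ]
[166.  173.9] 41 [600.6  45.1  50. ] [594.  62.  95.]
[147.1 177.2] 38 [599.3  22.7  50. ] [592.8  42.7  95. ]
[166.6 182.4] 37 [610.4  42.6  50. ] [602.4  59.8  95. ]
[143.3 184.4] 36 [606.4  15.5  50. ] [599.   36.5  95. ]
```

View pics/k.png

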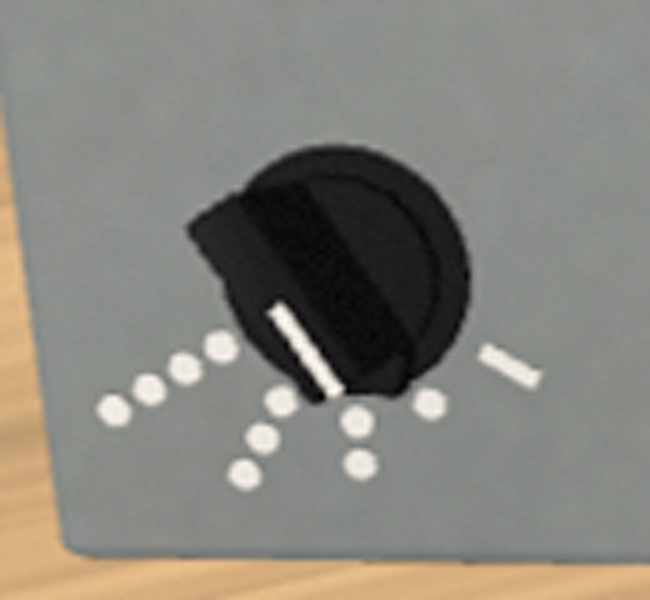

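The knob pointer is on one dot. Scaled from the crop, the three-dots row is at about (147,177) in w2. Next I go to the beaker.

```bash
python3 -m creep '[[[0.1,-0.8,0,0,0,0,1],[0.1,-0.8,0,0,0,0,1],[0.1,-0.8,0,0,0,0,1],[0.1,-0.8,0,0,0,0,1]]]'
python3 -m creep '[[[0.1,-0.8,0,0,0,0,1],[0.1,-0.8,0,0,0,0,1],[0.1,-0.8,0,0,0,0,1],[0.1,-0.8,0,0,0,0,1]]]'
python3 -m creep '[[[0,-0.8,0,0,0,0,1],[0,-0.8,0,0,0,0,1],[0,-0.8,0,0,0,0,1],[0,-0.8,0,0,0,0,1],[0,-0.8,0,0,0,0,1],[0,-0.8,0,0,0,0,1]]]'
python3 -c "
from h import *
snap('wrist','w3')"
python3 -m creep '[[[0,-0.6,0,0,0,0,1],[0,-0.6,0,0,0,0,1],[0,-0.6,0,0,0,0,1],[0,-0.6,0,0,0,0,1],[0,-0.6,0,0,0,0,1],[0,-0.6,0,0,0,0,1]]]'
python3 -c "
from h import *
d=snap('wrist','w4');e=load('w3');cv2.imwrite('pics/w34.png',cv2.resize(np.hstack([e['img'],d['img']]),(800,300)))"
```

```text
clock: 2.85
tcp_pos: [578.6, 32.4, 250.7]
orientation: [0.121, 0.993, 0.0, 0.0]
wrist_force: [0.0, 1.0, -0.3]
width: 85.1
grip_force: 0.0
clock: 3.25
tcp_pos: [536.0, -79.9, 250.5]
orientation: [0.12, 0.993, 0.0, 0.0]
wrist_force: [-0.0, 0.8, 0.5]
width: 85.5
grip_force: 0.0
clock: 3.85
tcp_pos: [509.3, -192.7, 249.9]
orientation: [0.118, 0.993, 0.0, -0.0]
wrist_force: [0.2, -0.1, -0.1]
width: 85.0
grip_force: 0.0
clock: 4.5
tcp_pos: [487.7, -280.8, 250.0]
orientation: [0.118, 0.993, 0.0, -0.0]
wrist_force: [-0.3, 1.1, -0.6]
width: 85.2
grip_force: 0.0
```

View pics/w34.png

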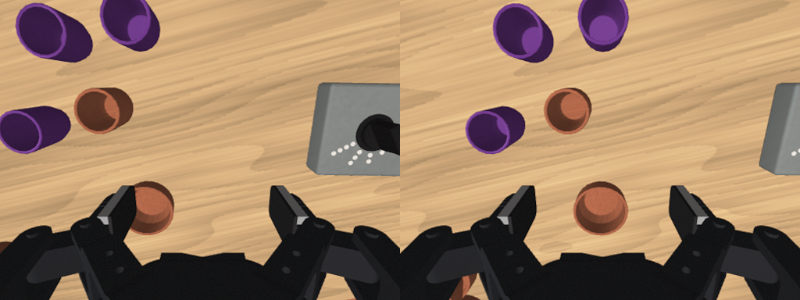

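The terracotta beaker is at about (124,142) full resolution in w3 and (213,141) in w4, between the purple ones. I fit its silhouette in both views, with its height free.

```bash
cat > fit.py <<'E'
from h import *
from scipy.optimize import minimize
t=np.linspace(0,2*np.pi,60);C=np.c_[np.cos(t),np.sin(t)]
def mask(d,g):
    h=cv2.cvtColor(d['img'],cv2.COLOR_BGR2HSV).astype(int)
    m=(((h[...,0]<11)|(h[...,0]>175))&(h[...,1]>110)).astype(np.uint8)
    m=cv2.morphologyEx(m,cv2.MORPH_CLOSE,np.ones((5,5),np.uint8))
    l=cv2.connectedComponents(m)[1];return (l==l[g[1],g[0]]).astype(np.uint8)
def hull(d,x,y,h,z0=0):
    P=np.vstack([np.c_[C*r+[x,y],np.full(60,z0+z)] for r,z in((24,0),(30,20),(30,h))])
    return cv2.convexHull(proj(d,P).astype(np.float32)).reshape(-1,2)
def cost(p,obs,z0=0):
    s=0
    for d,m in obs:
        a=np.zeros(m.shape,np.uint8);cv2.fillPoly(a,[np.round(hull(d,*p,z0)*16).astype(np.int32)],1,cv2.LINE_8,4)
        s+=(a!=m).sum()/m.sum()
    return s
E
python3 - <<'E'
from fit import *
a=load('w3');b=load('w4');o=[(a,mask(a,(122,142))),(b,mask(b,(213,141)))]
print([m.sum() for _,m in o])
for ob in (o,o[:1],o[1:]):
    r=minimize(cost,[442,-314,80],args=(ob,),method='Nelder-Mead',options=dict(initial_simplex=[[442,-314,80],[450,-314,80],[442,-306,80],[442,-314,88]]))
    print(r.x.round(1),r.fun)
x,y=minimize(cost,[442,-314,80],args=(o,),method='Nelder-Mead').x[:2]
s=ctrl.get_state();M=R.from_quat(s['orientation']).as_matrix();print(s['tcp_pos'],M.T@(np.array([x,y,52])-s['tcp_pos'])/150)
E
```

```text
[np.uint64(3491), np.uint64(2802)]
[ 443.4 -319.6   71.7] 0.06363421307078812
[ 443.3 -320.1   72.7] 0.024348324262389
[ 443.8 -319.7   68.2] 0.011777301927194861
[ 487.62473736 -280.98971862  249.98743294] [ 0.22633032 -0.32164542  1.31982497]
```

```bash
python3 - <<'E'
from fit import *
a=load('w3');b=load('w4');o=[(a,mask(a,(122,142))),(b,mask(b,(213,141)))]
for h in (65,70,75,80,85):
    r=minimize(lambda p:cost([p[0],p[1],h],o),[443,-319],method='Nelder-Mead',options=dict(initial_simplex=[[442,-314],[450,-320],[442,-325]]))
    print(h,r.x.round(1),round(r.fun,4),[round(cost([*r.x,h],[q]),3) for q in o])
g=[]
for d,m in o:
    im=d['img'].copy();im[cv2.Canny(m*255,50,100)>0]=(0,255,0)
    cv2.polylines(im,[hull(d,443,-320,80).astype(np.int32)],True,(255,0,0),1);g.append(im)
u=[cv2.resize(g[0][95:190,70:190],(400,317)),cv2.resize(g[1][95:190,160:280],(400,317))]
cv2.imwrite('pics/f.png',np.hstack(u))
E
```

```text
65 [ 443.9 -320.3] 0.1127 [np.float64(0.09), np.float64(0.022)]
70 [ 443.7 -319.6] 0.0714 [np.float64(0.052), np.float64(0.019)]
75 [ 443.4 -319.3] 0.0883 [np.float64(0.033), np.float64(0.055)]
80 [ 444.  -316.8] 0.1702 [np.float64(0.081), np.float64(0.089)]
85 [ 442.8 -316. ] 0.2643 [np.float64(0.14), np.float64(0.124)]
```

View pics/f.png

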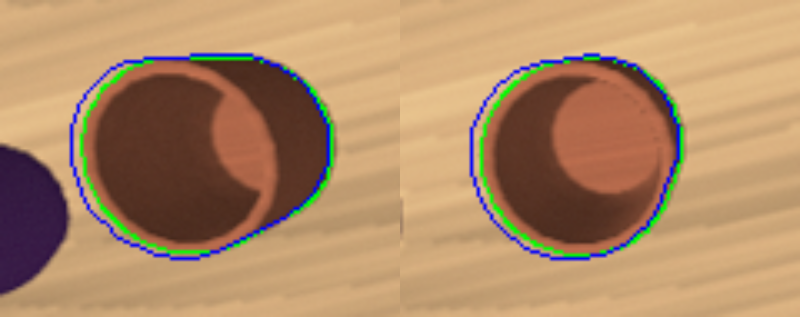

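The green mask and the blue model outline agree to about 2 px in both crops. The beaker is at (443.5, -319.5). Next I align, descend and grip.

```bash
python3 -m creep '[[[0.226,-0.322,0.3,0,0,0.1,1],[0.226,-0.322,0.6,0,0,0.22,1],[0.226,-0.322,0.6,0,0,0.22,1],[0.226,-0.322,0.6,0,0,0.22,1],[0.226,-0.322,0.6,0,0,0.22,1],[0.226,-0.322,0.6,0,0,0.22,1]]]' 30
python3 -m creep '[[[0,0,0.2,0,0,0,1],[0,0,0.4,0,0,0,1],[0,0,0.6,0,0,0,1],[0,0,0.72,0,0,0,1],[0,0,0.72,0,0,0,1],[0,0,0.72,0,0,0,1],[0,0,0.72,0,0,0,1]]]'
python3 -c "
from h import *
s=ctrl.get_state();M=R.from_quat(s['orientation']).as_matrix();print(M.T@(np.array([443.5,-319.5,50])-s['tcp_pos']))"
```

```text
clock: 5.15
tcp_pos: [444.4, -320.9, 161.6]
orientation: [0.286, 0.958, 0.0, 0.001]
wrist_force: [0.6, -0.4, 1.1]
width: 85.8
grip_force: 0.0
clock: 5.85
tcp_pos: [443.7, -321.5, 53.6]
orientation: [0.288, 0.958, -0.0, 0.001]
wrist_force: [0.4, -0.2, 0.7]
width: 85.4
grip_force: 0.0
[1.33848595 1.57011578 3.59675265]
```

```bash
python3 -m creep '[[[0.01,0.01,0.02,0,0,0,0.6],[0.01,0.01,0.02,0,0,0,0.2],[0.01,0.01,0.02,0,0,0,0],[0.01,0.01,0.02,0,0,0,-0.2],[0.01,0.01,0.02,0,0,0,-0.2],[0.01,0.01,0.02,0,0,0,-0.2],[0.01,0.01,0.02,0,0,0,-0.2],[0.01,0.01,0.02,0,0,0,-0.2]]]' 30
```

```text
clock: 6.65
tcp_pos: [442.7, -318.8, 49.7]
orientation: [0.288, 0.958, 0.0, 0.0]
wrist_force: [-0.3, 2.7, 8.8]
width: 59.5
grip_force: 30.6
```

```bash
python3 -m creep '[[[0,0,-0.1,0,0,0,-0.2],[0,0,-0.3,0,0,0,-0.2],[0,0,-0.6,0,0,0,-0.2],[0,0,-1,0,0,0,-0.2],[0,0,-1,0,0,0,-0.2],[0,0,-1,0,0,0,-0.2]]]'
python3 -m creep '[[[0.06,0.2,0,0,0,0,-0.2],[0.13,0.45,0,0,0,0,-0.2],[0.2,0.7,0,0,0,0,-0.2],[0.26,0.9,0,0,0,0,-0.2],[0.26,0.9,0,0,0,0,-0.2]]]'
python3 -m creep '[[[0.06,0.2,0,0,0,0,-0.2],[0.13,0.45,0,0,0,0,-0.2],[0.2,0.7,0,0,0,0,-0.2],[0.26,0.9,0,0,0,0,-0.2],[0.26,0.9,0,0,0,0,-0.2]]]'
python3 -m creep '[[[0.06,0.2,0,0,0,0,-0.2],[0.13,0.45,0,0,0,0,-0.2],[0.2,0.7,0,0,0,0,-0.2],[0.26,0.9,0,0,0,0,-0.2],[0.26,0.9,0,0,0,0,-0.2],[0.26,0.9,0,0,0,0,-0.2]]]'
python3 - <<'E'
from h import *
d=snap('wrist','w5')
s=ctrl.get_state();M=R.from_quat(s['orientation']).as_matrix();print(s['clock'],M.T@(np.array([608,217.5,200])-s['tcp_pos'])/150)
E
```

```text
clock: 7.25
tcp_pos: [443.0, -319.4, 201.3]
orientation: [0.288, 0.958, 0.0, 0.002]
wrist_force: [0.5, 0.7, -1.7]
width: 59.2
grip_force: 33.4
clock: 7.75
tcp_pos: [484.7, -180.4, 197.3]
orientation: [0.285, 0.958, 0.0, -0.001]
wrist_force: [-0.3, -0.4, -2.0]
width: 59.5
grip_force: 33.6
clock: 8.25
tcp_pos: [526.4, -46.8, 197.4]
orientation: [0.285, 0.958, -0.0, -0.001]
wrist_force: [-0.5, 0.6, -2.7]
width: 59.6
grip_force: 33.7
clock: 8.85
tcp_pos: [567.4, 82.8, 197.6]
orientation: [0.288, 0.958, -0.001, -0.001]
wrist_force: [-0.6, -0.7, -1.8]
width: 59.2
grip_force: 33.7
8.9 [ 0.27384031  0.90296709 -0.01533016]
```

View pics/w5.png

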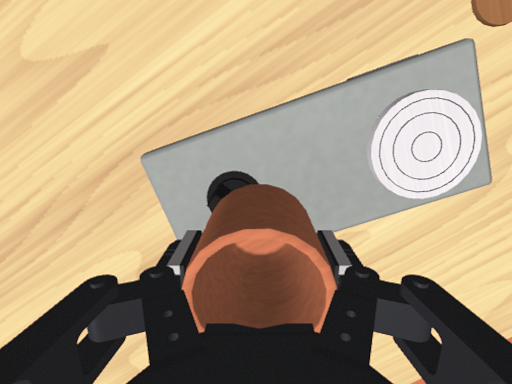

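w5 shows the beaker held upright between the pads, its rim's far edge at about (260,228), and the head at (426,146) with the knob near (233,190). Next I compute the beaker's offset in the hand and re-measure the head.

```bash
python3 - <<'E'
from h import *
d=load('w5');s=ctrl.get_state();M=R.from_quat(s['orientation']).as_matrix();p=s['tcp_pos']
t=np.linspace(0,2*np.pi,120)
for dx in(-6,-3,0,3,6):
    P=(np.c_[30*np.cos(t)+dx,30*np.sin(t),-30+0*t])@M.T+p
    q=proj(d,P);print(dx,'top',q[q[:,1].argmin()].round(1),'L/R',q[:,0].min().round(1),q[:,0].max().round(1))
im=d['img'].astype(int);m=((im.min(2)>190)&(im.max(2)-im.min(2)<35)).astype(np.uint8)
m=cv2.morphologyEx(m,cv2.MORPH_CLOSE,np.ones((5,5),np.uint8));l=cv2.connectedComponents(m)[1]
cn=max(cv2.findContours((l==l[140,410]).astype(np.uint8),0,1)[0],key=len);e=cv2.fitEllipse(cv2.convexHull(cn));print(e,atz(d,e[0],85))
E
```

```text
-6 top [256.9 245.1] L/R 178.6 335.2
-3 top [256.9 237.4] L/R 178.0 335.8
0 top [256.9 229.6] L/R 177.4 336.4
3 top [256.9 221.6] L/R 176.8 337.0
6 top [256.9 213.5] L/R 176.1 337.7
((426.1177978515625, 143.77557373046875), (101.04796600341797, 118.70457458496094), 48.29948425292969) [607.3621819  218.87461901  85.        ]
```

```bash
python3 -m creep '[[[0.07,0.25,0,0,0,0,-0.2],[0.14,0.5,0,0,0,0,-0.2],[0.21,0.7,0,0,0,0,-0.2],[0.279,0.906,0,0,0,0,-0.2],[0.279,0.906,0,0,0,0,-0.2],[0.279,0.906,0,0,0,0,-0.2],[0.279,0.906,0.1,0,0,0,-0.2],[0.279,0.906,0.2,0,0,0,-0.2],[0.279,0.906,0.3,0,0,0,-0.2],[0.279,0.906,0.36,0,0,0,-0.2],[0.279,0.906,0.36,0,0,0,-0.2],[0.279,0.906,0.36,0,0,0,-0.2],[0.279,0.906,0.36,0,0,0,-0.2]]]'
python3 -c "
from h import *
s=ctrl.get_state();M=R.from_quat(s['orientation']).as_matrix();print(M.T@(np.array([607.6,218.4,134.7])-s['tcp_pos'])/150)"
```

```text
clock: 10.2
tcp_pos: [608.5, 219.7, 145.6]
orientation: [0.288, 0.958, 0.0, 0.0]
wrist_force: [0.1, -0.7, -1.2]
width: 59.2
grip_force: 33.8
[ 0.0005133  -0.01068963  0.07233963]
```

```bash
python3 -m creep '[[[0,-0.008,0.02,0,0,0,-0.2],[0,-0.008,0.04,0,0,0,-0.2],[0,-0.008,0.05,0,0,0,-0.2],[0,-0.008,0.06,0,0,0,-0.2],[0,-0.008,0.065,0,0,0,-0.2],[0,-0.008,0.065,0,0,0,-0.2],[0,-0.008,0.065,0,0,0,-0.2]]]'
```

```text
clock: 10.9
tcp_pos: [607.6, 218.7, 135.3]
orientation: [0.288, 0.958, -0.0, 0.0]
wrist_force: [-0.2, -0.1, -2.1]
width: 59.1
grip_force: 33.8
```

```bash
python3 -m creep '[[[0,0,0.005,0,0,0,-0.2],[0,0,0.01,0,0,0,-0.2],[0,0,0.01,0,0,0,-0.2],[0,0,0.01,0,0,0,-0.2]]]'
python3 -m creep '[[[0,0,0.005,0,0,0,-0.2],[0,0,0.01,0,0,0,-0.2],[0,0,0.01,0,0,0,-0.2],[0,0,0.01,0,0,0,-0.2]]]'
```

```text
clock: 11.3
tcp_pos: [607.8, 218.7, 134.7]
orientation: [0.288, 0.958, 0.0, 0.0]
wrist_force: [-4.8, -1.0, 11.7]
width: 59.5
grip_force: 34.8
clock: 11.7
tcp_pos: [607.9, 218.7, 134.6]
orientation: [0.288, 0.958, 0.001, 0.0]
wrist_force: [-11.7, -3.8, 33.0]
width: 59.3
grip_force: 36.3
```

Contact made. I take the pressing off, open gently and rise.

```bash
python3 -m creep '[[[0,0,-0.01,0,0,0,-0.2],[0,0,-0.014,0,0,0,-0.2],[0,0,-0.014,0,0,0,-0.2],[0,0,-0.014,0,0,0,0.4],[0,0,-0.014,0,0,0,0.5],[0,0,-0.014,0,0,0,0.7],[0,0,-0.014,0,0,0,1],[0,0,-0.014,0,0,0,1],[0,0,-0.014,0,0,0,1],[0,0,-0.014,0,0,0,1]]]' 20
python3 -m creep '[[[0,0,-0.1,0,0,0,1],[0,0,-0.25,0,0,0,1],[0,0,-0.5,0,0,0,1],[0,0,-0.8,0,0,0,1],[0,0,-0.8,0,0,0,1],[0,0,-0.8,0,0,0,1]]]'
python3 - <<'E'
from fit import *
d=snap('wrist','w6');e=snap('top','t6');f=snap('scene','s6')
print(proj(d,[[607.6,218.4,85],[607.6,218.4,165],[568,53.7,84]]))
cv2.imwrite('pics/p6.png',np.hstack([cv2.resize(d['img'],(500,375)),cv2.resize(f['img'][170:250,230:360],(300,375))]))
E
```

```text
clock: 12.7
tcp_pos: [607.5, 218.7, 134.3]
orientation: [0.288, 0.958, -0.0, -0.0]
wrist_force: [-0.9, -1.0, -1.0]
width: 85.5
grip_force: 0.0
clock: 13.3
tcp_pos: [608.0, 218.8, 256.5]
orientation: [0.288, 0.958, 0.001, 0.001]
wrist_force: [-0.3, -0.9, -0.2]
width: 85.4
grip_force: 0.0
[[257.93232372 176.07894998]
 [257.84954286 200.06630029]
 [114.15506369 226.67822554]]
```

View pics/p6.png

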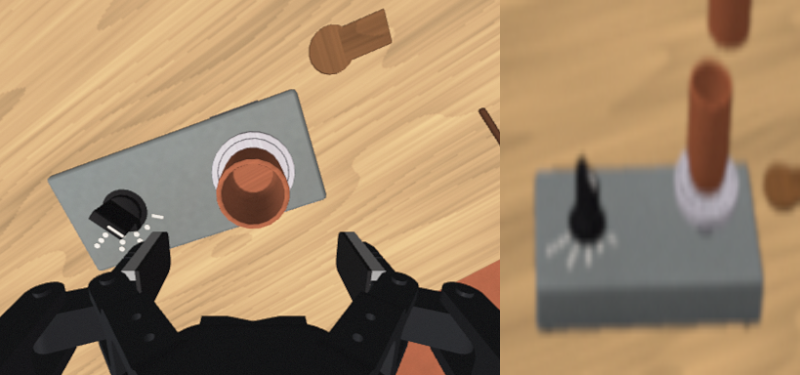

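w6 (left crop) shows the beaker standing upright on the head, rim at about (259,198) full resolution against a predicted (258,200), so it is centred. The scene crop agrees, and the pointer is still at one dot. Next I go toward the knob for one more measurement.

```bash
python3 -m creep '[[[-0.3,-0.4,0,0,0,-0.1,1],[-0.65,-0.84,0,0,0,-0.54,1],[-0.65,-0.84,0,0,0,-0.54,1],[-0.65,-0.84,0,0,0,-0.54,1],[-0.65,-0.84,0,0,0,-0.54,1],[-0.65,-0.84,0,0,0,-0.54,1],[-0.65,-0.84,0,0,0,-0.54,1],[-0.65,-0.84,0,0,0,-0.54,1]]]'
python3 - <<'E'
from h import *
from scipy.optimize import least_squares
d7=snap('wrist','w7');d2=load('w2')
def dots(d,lo):
    m=(d['img'].min(2)>lo).astype(np.uint8);n,l,s,c=cv2.connectedComponentsWithStats(m)
    return np.array([c[i] for i in range(1,n) if 8<s[i][4]<110])
def model(p):
    x,y,th=p;o=[]
    for k,n in enumerate((1,2,3,4)):
        a=th+np.radians(30-30*k)
        for j in range(n): o.append([x+(34+10*j)*np.cos(a),y+(34+10*j)*np.sin(a),50])
    return np.array(o)
def res(p,ds):
    r=[]
    for d,q in ds:
        D=np.linalg.norm(proj(d,model(p))[:,None]-q[None],axis=2).min(1);r+=list(np.minimum(D,6))
    return r
A=[(d2,dots(d2,150)),(d7,dots(d7,150))]
for ds in(A,A[:1],A[1:]):
    r=least_squares(res,[568,53.7,-.25],args=(ds,),diff_step=1e-4,loss='soft_l1');print(r.x,np.round(r.fun,1))
    x,y,t=r.x;print('head pred',x-170*np.sin(t),y+170*np.cos(t))
print(A[1][1].round(0).tolist()); print(ctrl.get_state()['tcp_pos'],ctrl.get_state()['orientation'])
E
```

```text
clock: 14.25
tcp_pos: [619.1, 59.6, 253.7]
orientation: [-0.13, 0.992, -0.0, -0.001]
wrist_force: [-0.4, -0.2, -0.5]
width: 85.2
grip_force: 0.0
[ 5.67636715e+02  5.33329351e+01 -2.47156173e-01] [0.1 0.1 0.1 0.1 0.1 0.2 4.2 4.2 0.2 0.2 0.1 0.2 0.1 0.2 0.  0.1 0.2 0.2
 0.1 0.2]
head pred 609.2267971268668 218.16698813743446
[ 5.67651559e+02  5.32712827e+01 -2.44781979e-01] [0.1 0.1 0.  0.  0.  0.2 4.2 4.2 0.  0.2]
head pred 608.8501763996649 218.20361403895242
[ 5.67642199e+02  5.33848419e+01 -2.49418939e-01] [0.1 0.2 0.1 0.2 0.  0.2 0.2 0.2 0.2 0. ]
head pred 609.6051551708059 218.1243644845873
[[208.0, 125.0], [217.0, 125.0], [226.0, 125.0], [235.0, 125.0], [267.0, 138.0], [239.0, 141.0], [232.0, 145.0], [224.0, 150.0], [251.0, 151.0], [283.0, 156.0], [266.0, 155.0], [246.0, 159.0], [133.0, 281.0], [385.0, 281.0]]
[619.12269887  59.78163094 253.86220421] [-1.29881839e-01  9.91529365e-01 -1.12994777e-04 -4.63110947e-04]
```

View pics/w7.png

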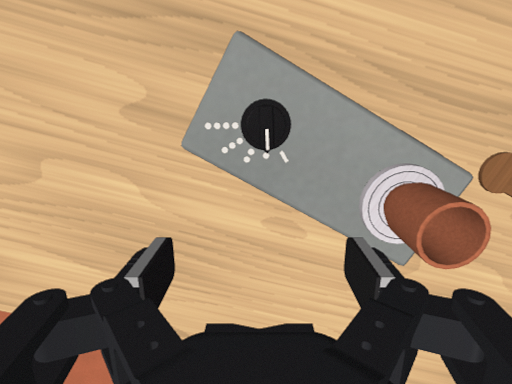

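w7 shows the knob at about (266,124), its white line at (267,140) pointing to the single dot, and the three dots at (239,141), (232,145) and (224,150). The axis is at (567.6, 53.3) and the machine's turn is -0.247, both consistent between views. Next I go above the knob.

```bash
python3 -m creep '[[[0.34,0.046,0,0,0,-0.011,0],[0.343,0.046,0.3,0,0,-0.011,0],[0.343,0.046,0.6,0,0,-0.011,0],[0.343,0.046,0.6,0,0,-0.011,0],[0.343,0.046,0.6,0,0,-0.011,0],[0.343,0.046,0.6,0,0,-0.011,0]]]' 40
python3 - <<'E'
from h import *
print('line top',tri((load('w2'),(156,159.9)),(load('w7'),(267,138))))
s=ctrl.get_state();M=R.from_quat(s['orientation']).as_matrix();print(M.T@(np.array([567.6,53.3,85])-s['tcp_pos'])/150, s['width'],s['q'],np.degrees(np.arctan2(M[1,1],M[0,1])))
E
```

```text
clock: 14.9
tcp_pos: [569.1, 53.1, 166.3]
orientation: [-0.14, 0.99, -0.0, 0.001]
wrist_force: [-0.3, -0.2, 1.1]
width: 42.7
grip_force: 0.0
line top [577.8053549   56.67909597  94.12580794]
[0.01057722 0.00409851 0.54178816] 42.712680022024486 [-0.46657604  0.36084865  0.32229641  1.93697404 -0.14741562  0.86416286
  1.78311071] 106.0534856063024
```

```bash
python3 -m creep '[[[0.007,0.003,0.2,0,0,0,0],[0.007,0.003,0.4,0,0,0,0],[0.007,0.003,0.5,0,0,0,0],[0.007,0.003,0.54,0,0,0,0],[0.007,0.003,0.54,0,0,0,0],[0.007,0.003,0.54,0,0,0,0],[0.007,0.003,0.54,0,0,0,0]]]'
python3 -m creep '[[[0,0,0,0,0,0,-0.4],[0,0,0,0,0,0,-0.9],[0,0,0,0,0,0,-0.9],[0,0,0,0,0,0,-0.9],[0,0,0,0,0,0,-0.9],[0,0,0,0,0,0,-0.9]]]' 40
```

```text
clock: 15.6
tcp_pos: [567.5, 53.3, 84.6]
orientation: [-0.14, 0.99, 0.0, 0.001]
wrist_force: [0.5, 0.0, -0.3]
width: 42.6
grip_force: 0.0
clock: 16.2
tcp_pos: [567.0, 53.1, 83.9]
orientation: [-0.14, 0.99, 0.0, 0.0]
wrist_force: [-2.0, -1.4, 7.0]
width: 13.6
grip_force: 40.4
```

```bash
python3 -m creep '[[[0,0,0,0,0,0.08,-0.9],[0,0,0,0,0,0.16,-0.9],[0,0,0,0,0,0.24,-0.9],[0,0,0,0,0,0.32,-0.9],[0,0,0,0,0,0.4,-0.9],[0,0,0,0,0,0.48,-0.9],[0,0,0,0,0,0.56,-0.9],[0,0,0,0,0,0.63,-0.9],[0,0,0,0,0,0.667,-0.9],[0,0,0,0,0,0.667,-0.9],[0,0,0,0,0,0.667,-0.9],[0,0,0,0,0,0.667,-0.9]]]'
python3 -c "
from h import *
s=ctrl.get_state();M=R.from_quat(s['orientation']).as_matrix();print(np.degrees(np.arctan2(M[1,1],M[0,1])),s['wrist_torque'])"
```

```text
clock: 17.4
tcp_pos: [567.1, 54.0, 84.0]
orientation: [0.374, 0.928, 0.001, 0.0]
wrist_force: [-1.1, 3.3, 7.0]
width: 13.7
grip_force: 40.5
46.110640199688355 [ 0.66051357  0.137122   -0.02170965]
```

Bar is at -43.9° against the three-dots direction of -44.2°. Release, rise, check.

```bash
python3 -m creep '[[[0,0,0,0,0,0,-0.5],[0,0,0,0,0,0,0],[0,0,0,0,0,0,0],[0,0,0,0,0,0,0],[0,0,0,0,0,0,0],[0,0,-0.2,0,0,0,0],[0,0,-0.5,0,0,0,0],[0,0,-0.8,0,0,0,0],[0,0,-1,0,0,0,0],[-0.4,0,-1,0,0,0,0],[-0.6,0,-1,0,0,0,0],[-0.6,0,-1,0,0,0,0],[-0.6,0,-1,0,0,0,0],[-0.6,0,-1,0,0,0,0]]]' 20
python3 -c "
from h import *
snap('wrist','w8')"
```

```text
clock: 18.8
tcp_pos: [630.9, -8.7, 233.0]
orientation: [0.374, 0.928, -0.0, -0.0]
wrist_force: [0.4, -0.2, 1.0]
width: 42.4
grip_force: 0.0
```

View pics/w8.png

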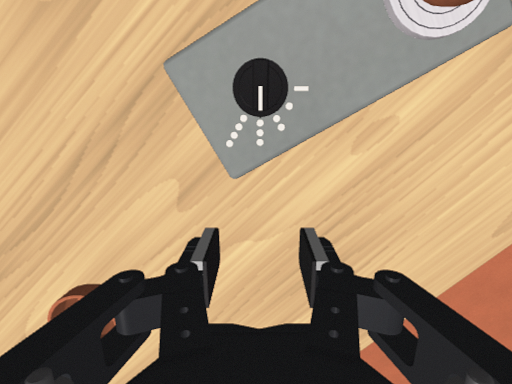

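The white line at (261,98) points straight at the three-dot row, (260,123) to (260,142). The beaker's foot is still on the head at the top right, and the gripper is clear of everything. I hand the job in.

```bash
python3 -c "
from h import *
print(ticket.close_job())"
```

```text
the job is handed in; nothing more can be done
None
```

The beaker is standing upright and centred on the wheel head, the selector then clicked to three dots, the dish, brush pot and rib were not touched, and the job was handed in at about 19 s on the clock.

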